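Check whether the scanner's lid still holds itself open

ROBOT

A 6-joint arm with a two-finger parallel gripper is mounted at the origin on the work surface. World frame = base frame: x ahead of the robot, y to its left, z up, the work surface at z = 0. Lengths are in mm, angles in rad, forces in N, time in s.
With the tool pointing down it reaches from about 325 to 1000 mm from the base axis. Payload 5.1 kg.
Tool frame: the origin (TCP) lies at the very end of the fingers, on their centre line; the grasp point (between the pads) lies 19 mm behind it; z points along the fingers, y is the line along which they close (so a half turn about z gives the same grasp; the last joint's range is limited). The gripper opens to 85 mm and grips with 20 to 120 N. Pads are 22 mm wide; open, the fingers measure 114 mm over their backs; the gripper's body (76 mm by 85 mm) begins 54 mm behind the grasp point. The pads swing forward as they close: fully open they stand 13 mm farther back than shut.
Start: joints at [1.131, 0.124, 1.65, -0, 1.367, -0.083], TCP at [227.05, 609.043, 231.322] pointing down, gripper open.
Joint ranges: [-2.61, 2.61], [-1.02, 2.33], [0.03, 2.71], [-1.35, 4.49], [0.32, 2.68], [-2.91, 2.91]. Speed limits (rad/s): [2.57, 2.57, 3.14, 3.14, 3.14, 3.14].

INTERFACE

Orientations are given as a unit quaternion [x, y, z, w].
In Python, from plant import bot gives the robot as it stands. The module is installed in compiled form; this text tells all that it offers.
- The arm moves only by the tool play_rows, never from a script. Its argument "increments" is a list of rows, each a list of 7 numbers: the shift along the tool's x, y, z in mm, then the turn, a rotation vector about the tool's x, y, z in degrees, then the closure, from 0 (fully open) to 1 (shut). In form: [[dx, dy, dz, ax, ay, az, claw], ...]. A call has 1 to 8 rows; each row is the pose to reach, as a shift and turn from the pose commanded when the call began, along the tool's axes at that moment; what a row does not reach only later rows make up. A row lasts 1/8 s, in which the tool goes at most 62.5 mm and 10.7 degrees, less where a joint would pass 70% of its speed; a pose out of reach is approached as far as the arm can. A call with a gripper value outside its range is refused whole. The fingers move at their own pace and stop on an object; the grip force is fixed at half the most. Time passes only in rows, so rows that repeat a pose let the fingers close. It gives the time, the measured TCP pose, the force, the opening and the grip force at its end, in the units of the state.
- bot.state(): the state, without advancing time (a new reading comes with each control period).
- bot.read_camera(name): name is "scene" or "top" or "wrist"; returns a dict with "pixels" (384x512x3 uint8, red, green, blue), "vfov" (degrees; the focal length in pixels is half the picture's height over the tangent of half this angle, whatever the lens; pixels are square), "cx", "cy" (the principal point, pixels), "k1" (the pictures are not rectified: a ray, as slopes to the right and down, at radius r is drawn at 1 + k1 r^2 times it, then the intrinsics apply), "extrinsics" (4x4, takes a point from world to camera coordinates); the wrist camera has in their place "tool_from_camera" (4x4, takes a point from camera to tool coordinates, whose origin is the TCP and whose axes are the flange's). Camera axes: x right, y down, z forward; pixel columns grow to the right and rows downward; lengths in mm; the calibration is good to about 2 mm. A picture is of the moment at which its call begins: read the wrist's pose just before it. There is no depth.
- bot.sign_off(): hands the job in; it is judged then, once.
Trained networks look in a picture, given as the dict that the camera call returned (one of the last four; its "shot" number tells which), for a name from the list of things; names that differ only in an ending like _2 or _b are one class to them, and where a whole thing is asked for, a point or a joint stands for the part that bears it (a point fixed in the world has none). Each returns a list of dicts, best first, with "score" (0 to 1); they miss things now and then, are a little off and sometimes report something else, mostly with a low value. They report only what shows in the picture. A call takes as long as a camera call.
- bot.look_for(picture, query): "centre" ([x, y, z] in mm, in world coordinates, good to about 4 mm: the middle of the surface that is visible of it).
- bot.masks_of(picture, query): "mask" (384x512 bool, what is visible of it).
- bot.landmark_of(picture, query): "centre" ([x, y, z] in mm, in world coordinates, good to about 4 mm: a listed point, or the origin of a listed thing).
The state is a dict: "time": time; "joint_positions": joint angles; "joint_vel": joint speeds; "effort": joint torques, N m; "ee_pos": TCP position; "ee_rot": TCP orientation; "contact_force": force on the tool from outside, world axes, zero at the start; "wrist_torque": the same for the moment, N m; "width": finger opening in mm; "grasp_force": force on a finger pad.
Only numpy, scipy, OpenCV 4.12 (cv2) and the standard library are available. Lean on these libraries where they do the work, as an engineer would, in place of code of your own. Each camera call takes 0.05 s, during which the arm holds its last target. There are 200 camera calls.

TASK

Find out whether the scanner's friction hinge still holds: with a fingertip under the lid's front lip (no squeezing, no pushing on its outer face), lift the lid until it bears firmly against its stop, pressing there with about 12 N for a moment and never straining it with 20 N or more, then take the hand away and watch. If the lid stays up by itself, leave it standing and push the slide sign all the way to its green end; if it drops shut, leave it shut and push the sign all the way to its red end. Leave the other things on the desk where they are.

Things in the scene. Friction and masses are not known exactly. Their poses are not given: they have to be found in the camera images.
- scanner_hinge (a point): middle of the scanner's hinge line, 122 mm above the desk. Scanner: grey box 165 mm deep (x), 220 wide (y), 68 tall, on a clear 50 mm riser, fixed. Frame fixed, does not turn with the lid: x from the scanner's front to its rear, y along the hinge, z up; the box's front is at x = -163 mm. The hinge's stop is hidden, 45 to 70 degrees open, differs each time, springy: about 1 N more per mm at the lip
- lid: flat lid 220 mm wide, 220 to 440 g. Origin on the hinge line in the plane of its underside; x from lip to hinge, z out of its outer face; turns with the lid, upward about hinge +y. White liner 12 mm thick reaches 190 mm from the hinge: a lip 27 mm beyond the scanner's front. Shut at the start. Let go at the stop it stays within 5 degrees or drops shut, mostly within 2 s
- lip (a point): middle of the lower front edge of the lid's lip, 190 mm from the hinge line; 122 mm above the desk when shut, 250 to 300 mm when held up near the stop. Turns with the lid. Lifting here slowly takes 1 to 8 N (the lid answers a fast touch with a hard knock); at the stop press with 9 to 18 N for half a second
- lid_cover: black outer cover of the lid, 167 x 220 x 12 mm, fixed on top of the white liner, its front edge 23 mm short of the lip's edge; origin and axes as lid. Not to be pushed on
- sign_base: slide sign: flat aluminium base 75 (x) x 170 (y) x 14 mm, fixed to the desk; origin under its centre; its half towards its own -y is red, its half towards +y is green.
- sign (a joint): position of the sign's marker along its track, in m: 0 at the red end, 0.10 at the green end (it moves along the base's +y); it starts near the middle and takes about 2 N to slide.
- sign_grip (a point): centre of the sign's black marker block, 28 (x) x 18 (y) x 40 mm tall, 36 mm above the desk, its top at 56 mm.
- stapler: red and black stapler, 34 x 110 x 34 mm, lying beyond the sign; leave alone; origin under its centre
- note_block: yellow block of sticky notes, 76 x 76 x 30 mm, on the robot's side of the sign; leave alone; origin under its centre
- mug: white mug, 80 mm wide, 90 mm tall; leave alone; origin under its centre
- pen_cup: dark steel pen cup, 72 mm wide, 100 mm tall; leave alone; origin under its centre
- mouse: black computer mouse, 100 x 58 x 28 mm; leave alone; origin under its centre
- tape: blue tape dispenser, 55 x 130 x 68 mm; leave alone; origin under its centre

How it is judged:
By the outcome, as a careful person would: the job done as asked, in the order asked, and still so for the second after the job is handed in, with the robot touching nothing.
It also fails if it takes over 72 s, if anything falls off the work surface, if the arm or the gripper's body presses on something with over 40 N, if the wrist force passes 120 N, or if a joint passes its speed limit or range.

## Working session

There is one attempt and no reset: what is moved stays moved. The work goes in short steps, Python scripts to look and compute and a tool call to move; the robot and the scene stay as the last step left them, time stands still between calls to the robot, and variables do not carry over. Pictures are saved under pics/ and viewed, at most 10 in all, crops included, and the job is handed in when it is done.

Besides the shell and the picture viewer there is one more tool, called as name(argument=value, ...), one argument or row to a line, values as JSON. play_rows: Moves the arm, as the interface text tells. Its arguments: {"type":"object","properties":{"increments":{"type":"array","items":{"type":"array","items":{"type":"number"}}}},"required":["increments"]}

```bash
mkdir -p pics
cat > h.py <<'E'
from plant import bot
import numpy as np, cv2
def save(p,n): cv2.imwrite('pics/'+n+'.png',p['pixels'][:,:,::-1])
E
python3 - <<'E'
from h import *
s=bot.state(); print({k:np.round(v,3).tolist() for k,v in s.items()})
ps={n:bot.read_camera(n) for n in('scene','top')}
for n,p in ps.items():
    save(p,n+'0')
    for q in ['scanner_hinge','lip','sign_base','sign_grip','stapler','note_block','mug','pen_cup','mouse','tape']:
        r=bot.landmark_of(p,q)
        print(n,q,[(np.round(d['centre']).tolist(),round(d['score'],2)) for d in r[:2]])
cv2.imwrite('pics/both.png',cv2.vconcat([cv2.resize(p['pixels'],(400,300))[:,:,::-1] for p in ps.values()]))
E
```

```text
{'time': 0.0, 'joint_positions': [1.131, 0.125, 1.652, 0.0, 1.367, -0.083], 'joint_vel': [-0.0, 0.001, -0.0, -0.0, 0.0, -0.003], 'effort': [-0.001, -42.362, -36.545, -0.0, 0.007, 0.0], 'ee_pos': [226.77, 608.518, 230.058], 'ee_rot': [0.177, 0.984, -0.001, -0.0], 'contact_force': [0.49, 0.016, -0.934], 'wrist_torque': [0.003, 0.018, -0.043], 'grasp_force': 0.0, 'width': 85.516}
scene scanner_hinge [([728.0, -180.0, 121.0], 0.8)]
scene lip [([540.0, -151.0, 123.0], 0.59)]
scene sign_base [([650.0, 182.0, 3.0], 0.78)]
scene sign_grip [([649.0, 182.0, 39.0], 0.63)]
scene stapler [([744.0, 207.0, 2.0], 0.91)]
scene note_block [([513.0, 149.0, 2.0], 0.93), ([789.0, 10.0, 1.0], 0.48)]
scene mug [([787.0, 14.0, 1.0], 0.88)]
scene pen_cup [([660.0, -418.0, -1.0], 0.64)]
scene mouse [([484.0, 431.0, -2.0], 0.89)]
scene tape [([665.0, 422.0, -0.0], 0.79)]
top scanner_hinge [([725.0, -174.0, 127.0], 0.78), ([478.0, 428.0, -1.0], 0.3)]
top lip [([535.0, -155.0, 122.0], 0.91)]
top sign_base [([649.0, 184.0, -4.0], 0.82), ([740.0, 209.0, 1.0], 0.49)]
top sign_grip [([652.0, 179.0, 34.0], 0.51), ([536.0, -151.0, 120.0], 0.51)]
top stapler [([743.0, 207.0, -2.0], 0.84)]
top note_block [([513.0, 151.0, -0.0], 0.55)]
top mug [([651.0, 185.0, -1.0], 0.41)]
top pen_cup [([664.0, -420.0, 1.0], 0.68)]
top mouse [([481.0, 428.0, -1.0], 0.8)]
top tape [([658.0, 419.0, -2.0], 0.95), ([651.0, 183.0, -4.0], 0.68)]
```

View pics/both.png

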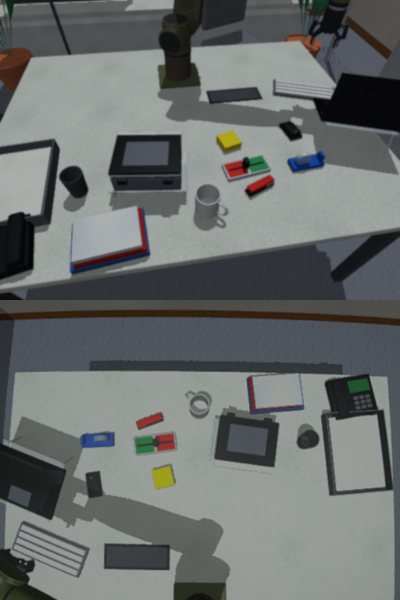

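Scene is clear: the scanner is at top-camera pixel (247,440), turned about -7°, the sign is at (155,443) with green on +y, and the stapler and notes lie on either side of it. I'll write a pose-to-row helper and swing toward the lip.

```bash
cat >> h.py <<'E'
from scipy.spatial.transform import Rotation as R
def rot(az,el):
    """tool z points along azimuth az, el deg below horizontal; tool y in that vertical plane (up-forward when el=90: forward)"""
    a,e=np.radians([az,el]); z=[np.cos(a)*np.cos(e),np.sin(a)*np.cos(e),-np.sin(e)]
    y=[np.cos(a)*np.sin(e),np.sin(a)*np.sin(e),np.cos(e)]
    return R.from_matrix(np.c_[np.cross(y,z),y,z])
def row(p,az,el,p0=None,r0=None):
    s=bot.state()
    p0=np.array(s['ee_pos'] if p0 is None else p0); r0=R.from_quat(s['ee_rot']) if r0 is None else r0
    return np.round(np.r_[r0.inv().apply(np.array(p)-p0),(r0.inv()*rot(az,el)).as_rotvec(degrees=True)],1).tolist()
def st():
    s=bot.state(); M=R.from_quat(s['ee_rot']).as_matrix()
    print('t',round(s['time'],2),'p',np.round(s['ee_pos'],1),'el',round(np.degrees(np.arcsin(-M[2,2])),1),'yaz',round(np.degrees(np.arctan2(M[1,1],M[0,1])),1),'j',np.round(s['joint_positions'],3),'F',np.round(s['contact_force'],1),'w',round(s['width'],1))
E
python3 - <<'E'
from h import *
p=bot.read_camera('top'); K=None
def px2w(p,uv,z):
    f=192/np.tan(np.radians(p['vfov']/2)); k=p['k1']
    x,y=(uv[0]-p['cx'])/f,(uv[1]-p['cy'])/f; a,b=x,y
    for _ in range(20):
        r=a*a+b*b; a,b=x/(1+k*r),y/(1+k*r)
    E=np.array(p['extrinsics']); d=E[:3,:3].T@[a,b,1]; c=-E[:3,:3].T@E[:3,3]
    return (c+d*(z-c[2])/d[2])[:2]
for q,z in (('lid_cover',146),('lid',134),('sign_base',14),('sign_grip',56)):
    for m in bot.masks_of(p,q)[:1]:
        v,u=np.nonzero(m['mask']); pts=np.array([px2w(p,t,z) for t in zip(u,v)]).astype(np.float32)
        print(q,round(m['score'],2),cv2.minAreaRect(pts),np.round(cv2.boxPoints(cv2.minAreaRect(pts))).tolist())
st(); print(row([420,-140,300],-7,90))
E
```

```text
lid_cover 0.6 ((644.564453125, -167.77603149414062), (223.4278564453125, 168.23414611816406), 82.32763671875) [[546.0, -267.0], [713.0, -290.0], [743.0, -68.0], [576.0, -46.0]]
lid 0.77 ((634.23583984375, -167.01443481445312), (223.01869201660156, 194.61163330078125), 82.03196716308594) [[522.0, -264.0], [715.0, -291.0], [746.0, -70.0], [553.0, -43.0]]
sign_base 0.72 ((649.9133911132812, 184.14418029785156), (79.16746520996094, 169.03369140625), 7.2740044593811035) [[600.0, 263.0], [621.0, 95.0], [700.0, 105.0], [678.0, 273.0]]
t 1.35 p [227.  609.  231.3] el 90.0 yaz 69.6 j [ 1.131  0.124  1.65   0.     1.367 -0.083] F [0.4 0.5 0.1] w 85.4
[-442.4, -634.5, -68.7, -0.0, 0.0, 76.6]
```

play_rows(
  increments=[
    [-220,-320,-70,0,0,38,1],
    [-220,-320,-70,0,0,38,1],
    [-220,-320,-70,0,0,38,1],
    [-220,-320,-70,0,0,38,1],
    [-220,-320,-70,0,0,38,1],
    [-220,-320,-70,0,0,38,1],
    [-220,-320,-70,0,0,38,1],
    [-220,-320,-70,0,0,38,1],
  ],
)

```text
time: 2.35
ee_pos: [321.9, 231.5, 302.1]
ee_rot: [0.49, 0.872, 0.001, 0.001]
contact_force: [0.1, 0.7, 0.1]
width: -0.1
grasp_force: 0.0
```

Run:
```python
from h import *
st(); print(row([420,-140,300],-7,90))
```

```text
t 2.35 p [321.9 231.5 302.1] el 89.9 yaz 31.4 j [ 0.488 -0.51   2.078  0.     1.572 -0.06 ] F [0.1 0.7 0.1] w -0.1
[-368.2, -109.7, 1.8, 0.1, -0.0, 38.4]
```

play_rows(
  increments=[
    [-368,-110,2,0,0,38.5,1],
    [-368,-110,2,0,0,38.5,1],
    [-368,-110,2,0,0,38.5,1],
    [-368,-110,2,0,0,38.5,1],
    [-368,-110,2,0,0,38.5,1],
    [-368,-110,2,0,0,38.5,1],
    [-368,-110,2,0,0,38.5,1],
  ],
)

```text
time: 3.22
ee_pos: [420.9, -140.9, 298.4]
ee_rot: [0.75, 0.662, -0.0, -0.001]
contact_force: [-0.9, 0.9, 0.5]
width: -0.1
grasp_force: 0.0
```

Run:
```python
from h import *
st(); print(row([420,-137,230],-7.8,55))
```

```text
t 3.23 p [ 420.9 -140.9  298.4] el 89.9 yaz -7.1 j [-0.444 -0.384  1.998 -0.     1.53  -0.319] F [-0.9  0.9  0.5] w -0.1
[3.7, -1.2, 68.4, -35.1, -0.2, 0.6]
```

play_rows(
  increments=[
    [4,-1,20,-9,0,0.6,1],
    [4,-1,40,-18,0,0.6,1],
    [4,-1,55,-27,0,0.6,1],
    [4,-1,68,-35,0,0.6,1],
    [4,-1,68,-35,0,0.6,1],
    [4,-1,68,-35,0,0.6,1],
  ],
)

```text
time: 3.98
ee_pos: [420.7, -134.3, 233.3]
ee_rot: [0.717, 0.629, 0.2, 0.225]
contact_force: [-0.4, -0.0, 0.3]
width: 0.1
grasp_force: 0.0
```

Run:
```python
from h import *
st()
from scipy.optimize import least_squares
D=[([1.131,.124,1.65,0,1.367,-.083],[227.05,609.04,231.3]),([.488,-.51,2.078,0,1.572,-.06],[321.9,231.5,302.1]),([-.444,-.384,1.998,0,1.53,-.319],[420.9,-140.9,298.4])]
s=bot.state(); D.append((s['joint_positions'],s['ee_pos']))
for j,p in D: print(np.round(np.array([p[0]*np.cos(j[0])+p[1]*np.sin(j[0]),-p[0]*np.sin(j[0])+p[1]*np.cos(j[0]),p[2]]),1), round(j[1]+j[2],3))
```

```text
t 3.98 p [ 420.7 -134.3  233.3] el 55.0 yaz -7.5 j [-0.597 -0.809  2.436  0.319  0.98  -0.572] F [-0.4 -0.   0.3] w 0.1
[647.8  53.9 231.3] 1.774
[392.9  53.6 302.1] 1.568
[440.6  53.6 298.4] 1.614
[423.5 125.4 233.3] 1.627
```

```bash
cat >> h.py <<'E'
AZ=-7.8; H=np.array([726,-179.0]); ax=np.array([np.cos(np.radians(AZ)),np.sin(np.radians(AZ))])
def world(xh,z): return np.r_[H+ax*xh,z]
def tcp(th,el,s=18,g=0):
    t,e=np.radians([th,el]); 
    q=np.array([-190*np.cos(t),122+190*np.sin(t)])+s*np.array([np.cos(e),-np.sin(e)])-(14.5+g)*np.array([np.sin(e),np.cos(e)])
    return world(*q)
def fh():
    """force in hinge frame (x,z) and tcp in hinge frame"""
    s=bot.state(); f=np.array(s['contact_force']); p=np.array(s['ee_pos'])
    print('Fx,Fz',round(f[:2]@ax,1),round(f[2],1),'tcp_h',np.round([(p[:2]-H)@ax,(p[:2]-H)@[-ax[1],ax[0]],p[2]],1))
E
python3 - <<'E'
from h import *
a=tcp(0,50)-[0,0,10]; b=a-np.r_[ax*60,0]; print(a,b)
print(row(b,AZ,50))
E
```

```text
[ 538.21616343 -153.27681411   88.89077968] [ 478.77129301 -145.13387976   88.89077968]
[-3.6, -34.7, 152.1, -5.0, -0.3, 0.2]
```

play_rows(
  increments=[
    [-1,-9,38,-1,0,0.2,1],
    [-2,-18,76,-2.5,0,0.2,1],
    [-3,-27,114,-4,-0.3,0.2,1],
    [-3.6,-35,152,-5,-0.3,0.2,1],
    [-3.6,-35,152,-5,-0.3,0.2,1],
    [-3.6,-35,152,-5,-0.3,0.2,1],
    [-3.6,-35,152,-5,-0.3,0.2,1],
  ],
)

```text
time: 4.85
ee_pos: [479.1, -146.3, 90.1]
ee_rot: [0.708, 0.617, 0.226, 0.26]
contact_force: [-0.5, 0.1, -0.4]
width: 0.0
grasp_force: 0.0
```

Run:
```python
from h import *
st(); fh(); print(row(tcp(0,50)-[0,0,10],AZ,50))
p=bot.read_camera('wrist'); save(p,'w1')
```

```text
t 4.85 p [ 479.1 -146.3   90.1] el 49.7 yaz -7.8 j [-0.548 -0.449  2.518  0.588  0.483 -0.855] F [-0.5  0.1 -0.4] w 0.0
Fx,Fz -0.5 -0.4 tcp_h [-249.1   -1.1   90.1]
[1.1, 44.7, 39.4, 0.3, 0.1, 0.0]
```

View pics/w1.png

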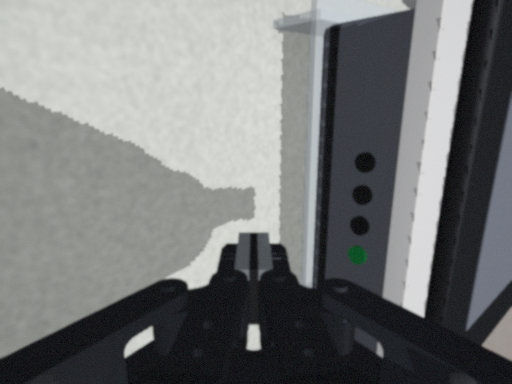

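The wrist view shows the fingertips at (254,240), still left of the scanner's dark front panel (columns 330-410). The white lip is beyond it at columns 410-470. Moving in under it now.

play_rows(
  increments=[
    [0,11,10,0,0,0,1],
    [0,22,20,0,0,0,1],
    [1,34,30,0,0,0,1],
    [1,41,36,0,0,0,1],
    [1,45,39.5,0.3,0,0,1],
    [1,45,39.5,0.3,0,0,1],
  ],
)

```text
time: 5.65
ee_pos: [537.1, -152.8, 85.9]
ee_rot: [0.709, 0.618, 0.224, 0.256]
contact_force: [-0.7, 0.2, -0.2]
width: 0.3
grasp_force: 0.0
```

Run:
```python
from h import *
st(); fh(); print(row(tcp(0,50),AZ,50)); print(row(tcp(4,50),AZ,50))
p=bot.read_camera('wrist'); save(p,'w2')
```

```text
t 5.65 p [ 537.1 -152.8   85.9] el 50.3 yaz -7.9 j [-0.481 -0.257  2.39   0.581  0.405 -0.812] F [-0.7  0.2 -0.2] w 0.3
Fx,Fz -0.8 -0.2 tcp_h [-190.7    0.3   85.9]
[-0.3, 9.2, -9.2, -0.3, -0.0, -0.1]
[-0.3, 18.0, -19.1, -0.3, -0.0, -0.1]
```

View pics/w2.png

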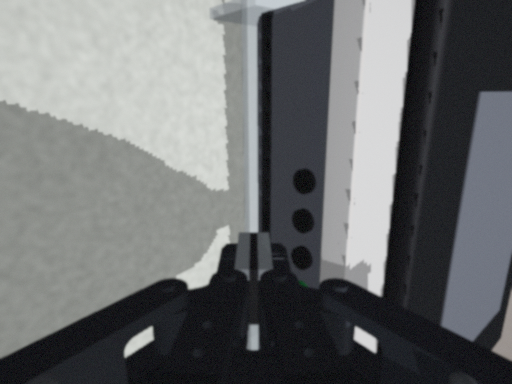

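Run:
```python
from h import *
s=bot.state(); p=bot.read_camera('wrist'); T=np.array(p['tool_from_camera']); Rw=R.from_quat(s['ee_rot']).as_matrix()
f=192/np.tan(np.radians(p['vfov']/2)); print(np.round(T,2).tolist())
def pj(w):
    t=Rw.T@(np.array(w)-s['ee_pos']); c=T[:3,:3].T@(t-T[:3,3]); a=c[:2]/c[2]; a=a*(1+p['k1']*(a@a)); return np.round(a*f+[p['cx'],p['cy']])
lat=np.array([-ax[1],ax[0],0])
for n,xh,z in(('lip low',-190,122),('lip top',-190,134),('cover',-167,146),('coverlow',-167,134),('box',-163,118),('boxlow',-163,50)):
    print(n,[pj(world(xh,z)+lat*l) for l in (30,60,90)])
print('tcp',pj(s['ee_pos']))
```

```text
[[-0.0, -0.96, -0.27, 67.39], [1.0, -0.0, -0.0, 0.11], [0.0, -0.27, 0.96, -143.03], [0.0, 0.0, 0.0, 1.0]]
lip low [array([320., 206.]), array([325., 121.]), array([331.,  21.])]
lip top [array([349., 215.]), array([356., 123.]), array([365.,  14.])]
cover [array([418., 209.]), array([430., 121.]), array([445.,  18.])]
coverlow [array([386., 201.]), array([395., 119.]), array([406.,  24.])]
box [array([355., 191.]), array([361., 117.]), array([368.,  33.])]
boxlow [array([251., 166.]), array([251., 112.]), array([251.,  52.])]
tcp [253. 249.]
```

play_rows(
  increments=[
    [0,2.1,-2.1,0,0,0,1],
    [0,4.2,-4.2,0,0,0,1],
    [0,5.5,-5.5,0,0,0,1],
    [0,6.5,-6.5,0,0,0,1],
    [0,7.2,-7.2,0,0,0,1],
    [0,8,-8,0,0,0,1],
    [0,8.7,-8.7,0,0,0,1],
    [0,9.4,-9.4,0,0,0,1],
  ],
)

```text
time: 6.75
ee_pos: [538.0, -152.8, 98.6]
ee_rot: [0.709, 0.618, 0.223, 0.256]
contact_force: [-0.4, -0.1, -0.3]
width: -0.2
grasp_force: 0.0
```

play_rows(
  increments=[
    [0,0.7,-0.7,0,0,0,1],
    [0,1.4,-1.4,0,0,0,1],
    [0,2.1,-2.1,0,0,0,1],
    [0,2.8,-2.8,0,0,0,1],
    [0,3.5,-3.5,0,0,0,1],
    [0,4.2,-4.2,0,0,0,1],
  ],
)

```text
time: 7.5
ee_pos: [538.1, -152.7, 103.9]
ee_rot: [0.709, 0.618, 0.223, 0.255]
contact_force: [0.0, -0.2, -2.6]
width: 0.0
grasp_force: 0.9
```

Run:
```python
from h import *
st(); fh()
```

```text
t 7.5 p [ 538.1 -152.7  103.9] el 50.4 yaz -7.9 j [-0.48  -0.289  2.379  0.526  0.444 -0.75 ] F [ 0.  -0.2 -2.6] w 0.0
Fx,Fz 0.1 -2.6 tcp_h [-189.7    0.6  103.9]
```

```bash
cat >> h.py <<'E'
OFF=np.array([0,0,3.4])
def seq(th0,el0,ths,els):
    p0=tcp(th0,el0); r0=rot(AZ,el0)
    for t,e in zip(ths,els): print(t,e,row(tcp(t,e),AZ,e,p0,r0))
E
python3 - <<'E'
from h import *
seq(0.4,50,[1,2,3,4.2,5.5,7,8.5,10,26,42],[50]*10)
E
```

```text
1 50 [-0.0, 1.3, -1.5, 0.0, 0.0, 0.0]
2 50 [-0.0, 3.5, -4.0, 0.0, 0.0, 0.0]
3 50 [-0.0, 5.7, -6.4, 0.0, 0.0, 0.0]
4.2 50 [-0.0, 8.5, -9.3, 0.0, 0.0, 0.0]
5.5 50 [-0.0, 11.5, -12.4, 0.0, 0.0, 0.0]
7 50 [-0.0, 15.1, -15.8, 0.0, 0.0, 0.0]
8.5 50 [-0.0, 18.8, -19.2, 0.0, 0.0, 0.0]
10 50 [-0.0, 22.6, -22.4, 0.0, 0.0, 0.0]
26 50 [-0.0, 67.4, -50.4, 0.0, 0.0, 0.0]
42 50 [-0.0, 118.2, -65.0, 0.0, 0.0, 0.0]
```

play_rows(
  increments=[
    [0,1.3,-1.5,0,0,0,1],
    [0,3.5,-4,0,0,0,1],
    [0,5.7,-6.4,0,0,0,1],
    [0,8.5,-9.3,0,0,0,1],
    [0,11.5,-12.4,0,0,0,1],
    [0,15,-15.8,0,0,0,1],
    [0,18.8,-19.2,0,0,0,1],
    [0,22.6,-22.4,0,0,0,1],
  ],
)

```text
time: 8.5
ee_pos: [541.5, -153.2, 136.4]
ee_rot: [0.709, 0.618, 0.223, 0.255]
contact_force: [-5.5, 0.9, -2.1]
width: 0.0
grasp_force: 2.5
```

Run:
```python
from h import *
st(); fh()
p=bot.read_camera('wrist'); save(p,'w3')
seq(10,50,[12,14,16,18,20,22,24,26],[50]*8)
```

```text
t 8.5 p [ 541.5 -153.2  136.4] el 50.3 yaz -7.9 j [-0.477 -0.337  2.352  0.456  0.508 -0.67 ] F [-5.5  0.9 -2.1] w 0.0
Fx,Fz -5.5 -2.1 tcp_h [-186.3    0.5  136.4]
12 50 [-0.0, 5.2, -4.2, 0.0, 0.0, 0.0]
14 50 [-0.0, 10.5, -8.2, 0.0, 0.0, 0.0]
16 50 [0.0, 15.9, -12.0, 0.0, 0.0, 0.0]
18 50 [-0.0, 21.4, -15.6, 0.0, 0.0, 0.0]
20 50 [-0.0, 27.1, -19.0, 0.0, 0.0, 0.0]
22 50 [0.0, 32.9, -22.2, 0.0, 0.0, 0.0]
24 50 [0.0, 38.8, -25.2, 0.0, 0.0, 0.0]
26 50 [-0.0, 44.8, -28.0, 0.0, 0.0, 0.0]
```

View pics/w3.png

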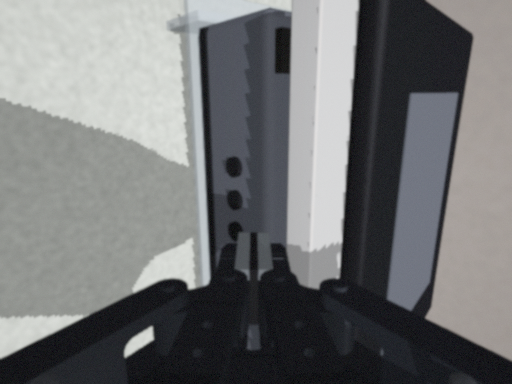

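The lid is rising: its shadow and gap show on the box at (240,120), and the lip's front face at columns 290-315 rests on the finger. I'll continue.

play_rows(
  increments=[
    [0,5,-4,0,0,0,1],
    [0,10.5,-8.2,0,0,0,1],
    [0,16,-12,0,0,0,1],
    [0,21.5,-15.6,0,0,0,1],
    [0,27,-19,0,0,0,1],
    [0,33,-22.2,0,0,0,1],
    [0,39,-25.2,0,0,0,1],
    [0,44,-27.6,0,0,0,1],
  ],
)

```text
time: 9.55
ee_pos: [558.3, -155.7, 187.1]
ee_rot: [0.709, 0.618, 0.224, 0.256]
contact_force: [-4.3, 2.0, 1.2]
width: 0.1
grasp_force: 1.7
```

Run:
```python
from h import *
st(); fh()
seq(25.8,50,[28,30,32,34,36,38,39.5,41],[50]*5+[51,52,53])
```

```text
t 9.55 p [ 558.3 -155.7  187.1] el 50.2 yaz -7.9 j [-0.464 -0.363  2.279  0.379  0.591 -0.573] F [-4.3  2.   1.2] w 0.1
Fx,Fz -4.5 1.2 tcp_h [-169.3    0.3  187.1]
28 50 [0.0, 6.7, -2.9, 0.0, 0.0, 0.0]
30 50 [0.0, 12.9, -5.2, 0.0, 0.0, 0.0]
32 50 [-0.0, 19.2, -7.4, 0.0, 0.0, 0.0]
34 50 [0.0, 25.5, -9.3, 0.0, 0.0, 0.0]
36 50 [0.0, 31.9, -11.1, 0.0, 0.0, 0.0]
38 51 [0.0, 38.1, -12.8, 1.0, 0.0, -0.0]
39.5 52 [0.0, 42.6, -14.0, 2.0, 0.0, -0.0]
41 53 [0.0, 47.2, -15.1, 3.0, 0.0, -0.0]
```

Run:
```python
from h import *
p=bot.read_camera('wrist'); q=bot.read_camera('scene')
for n,c in (('w',p),('s',q)): print(n,[(np.round(d['centre'],1).tolist(),round(d['score'],2)) for d in bot.landmark_of(c,'lip')[:2]])
print('pred lip 25.8',world(-190*np.cos(np.radians(25.8)),122+190*np.sin(np.radians(25.8))))
cv2.imwrite('pics/ws.png',cv2.hconcat([p['pixels'][120:384,100:420,::-1],cv2.resize(q['pixels'][100:300,100:300,::-1],(264,264))])); fh()
```

```text
w [([561.0, -154.3, 204.1], 0.62)]
s []
pred lip 25.8 [ 556.52211308 -155.78441729  204.69390888]
Fx,Fz -0.0 0.1 tcp_h [-1.693e+02  1.000e-01  1.866e+02]
```

View pics/ws.png

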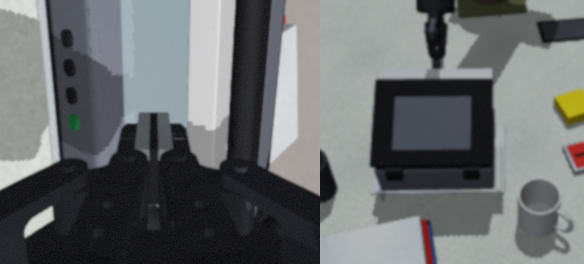

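Lip is at z≈204, so about 26° open. It sits about 15 mm from the finger's end, and zero force at rest means the hinge carries the lid here. Continuing.

play_rows(
  increments=[
    [0,6.7,-2.9,0,0,0,1],
    [0,13,-5.2,0,0,0,1],
    [0,19.2,-7.4,0,0,0,1],
    [0,25.5,-9.3,0,0,0,1],
    [0,32,-11,0,0,0,1],
    [0,38,-12.8,1,0,0,1],
    [0,42.5,-14,2,0,0,1],
    [0,46,-15,3,0,0,1],
  ],
)

```text
time: 10.75
ee_pos: [583.6, -159.2, 226.8]
ee_rot: [0.716, 0.624, 0.207, 0.237]
contact_force: [0.0, 1.2, -2.5]
width: 0.0
grasp_force: 0.8
```

```bash
sed -i 's/s=18,g=0/s=15,g=0/; s/(14.5+g)/(12.3+g)/' h.py
python3 - <<'E'
from h import *
st(); fh(); print(tcp(40.6,53))
seq(40.6,53,[41,41.4,41.8,42.2,42.6,43,43.3,43.6],[53,53.5,54,54.5,55,55.5,56,56])
E
```

```text
t 10.75 p [ 583.6 -159.2  226.8] el 53.4 yaz -7.9 j [-0.436 -0.315  2.157  0.278  0.7   -0.457] F [ 0.   1.2 -2.5] w 0.0
Fx,Fz -0.2 -2.5 tcp_h [-1.438e+02  2.000e-01  2.268e+02]
[ 582.28455568 -159.31343295  226.26524385]
41 53 [-0.0, 1.3, -0.3, 0.0, 0.0, 0.0]
41.4 53.5 [-0.0, 2.5, -0.7, 0.5, 0.0, 0.0]
41.8 54 [-0.0, 3.6, -1.0, 1.0, -0.0, 0.0]
42.2 54.5 [-0.0, 4.8, -1.4, 1.5, 0.0, 0.0]
42.6 55 [-0.0, 6.0, -1.7, 2.0, 0.0, -0.0]
43 55.5 [-0.0, 7.2, -2.1, 2.5, 0.0, 0.0]
43.3 56 [-0.0, 8.0, -2.4, 3.0, 0.0, 0.0]
43.6 56 [-0.0, 9.0, -2.5, 3.0, 0.0, 0.0]
```

play_rows(
  increments=[
    [0,1.3,-0.3,0,0,0,1],
    [0,2.5,-0.7,0.5,0,0,1],
    [0,3.6,-1,1,0,0,1],
    [0,4.8,-1.4,1.5,0,0,1],
    [0,6,-1.7,2,0,0,1],
    [0,7.2,-2.1,2.5,0,0,1],
    [0,8.5,-2.4,3,0,0,1],
    [0,10,-2.8,3,0,0,1],
  ],
)

```text
time: 11.75
ee_pos: [589.7, -160.1, 234.9]
ee_rot: [0.722, 0.629, 0.191, 0.218]
contact_force: [-1.6, 1.1, -1.1]
width: -0.1
grasp_force: 0.9
```

Run:
```python
from h import *
st(); fh(); print(tcp(44,56))
seq(44,56,[44.4,45,46,47],[56]*4)
seq(54,56,[55,56,57],[56]*3)
```

```text
t 11.75 p [ 589.7 -160.1  234.9] el 56.3 yaz -7.9 j [-0.425 -0.284  2.105  0.231  0.764 -0.409] F [-1.6  1.1 -1.1] w -0.1
Fx,Fz -1.8 -1.1 tcp_h [-137.6    0.3  234.9]
[ 588.79744384 -160.20558765  234.67145409]
44.4 56 [0.0, 1.3, -0.3, 0.0, 0.0, 0.0]
45 56 [0.0, 3.2, -0.7, 0.0, 0.0, 0.0]
46 56 [0.0, 6.5, -1.3, 0.0, 0.0, 0.0]
47 56 [-0.0, 9.8, -1.8, 0.0, 0.0, 0.0]
55 56 [0.0, 3.3, -0.1, 0.0, 0.0, 0.0]
56 56 [0.0, 6.6, -0.1, 0.0, 0.0, 0.0]
57 56 [0.0, 9.9, -0.1, 0.0, 0.0, 0.0]
```

play_rows(
  increments=[
    [0,1,-0.2,0,0,0,1],
    [0,2,-0.4,0,0,0,1],
    [0,3,-0.6,0,0,0,1],
    [0,4,-0.8,0,0,0,1],
    [0,5,-1,0,0,0,1],
    [0,6,-1.2,0,0,0,1],
    [0,7,-1.4,0,0,0,1],
    [0,8,-1.6,0,0,0,1],
  ],
)

```text
time: 12.75
ee_pos: [595.3, -160.9, 240.4]
ee_rot: [0.722, 0.629, 0.191, 0.218]
contact_force: [-0.8, 0.8, -1.1]
width: -0.1
grasp_force: 0.8
```

play_rows(
  increments=[
    [0,1,-0.1,0,0,0,1],
    [0,2,-0.3,0,0,0,1],
    [0,3,-0.4,0,0,0,1],
    [0,4,-0.6,0,0,0,1],
    [0,5,-0.7,0,0,0,1],
    [0,6,-0.8,0,0,0,1],
    [0,7,-0.9,0,0,0,1],
    [0,8,-1,0,0,0,1],
  ],
)

```text
time: 13.75
ee_pos: [601.4, -161.7, 245.9]
ee_rot: [0.722, 0.629, 0.191, 0.218]
contact_force: [-2.8, 0.6, -0.9]
width: 0.2
grasp_force: 0.9
```

play_rows(
  increments=[
    [0,1,-0.1,0,0,0,1],
    [0,2,-0.2,0,0,0,1],
    [0,3,-0.3,0,0,0,1],
    [0,4,-0.4,0,0,0,1],
    [0,5,-0.5,0,0,0,1],
    [0,6,-0.6,0,0,0,1],
    [0,7,-0.6,0,0,0,1],
    [0,8,-0.7,0,0,0,1],
  ],
)

```text
time: 14.75
ee_pos: [607.6, -162.6, 250.8]
ee_rot: [0.722, 0.629, 0.191, 0.218]
contact_force: [-2.3, 1.1, -0.1]
width: 0.1
grasp_force: 0.9
```

Run:
```python
from h import *
fh()
seq(51.3,56,[52.5,53.7],[57.5,59])
seq(53.7,59,[55,56.1],[60.5,62])
```

```text
Fx,Fz -2.5 -0.1 tcp_h [-1.196e+02  2.000e-01  2.508e+02]
52.5 57.5 [-0.0, 3.6, -0.6, 1.5, 0.0, 0.0]
53.7 59 [-0.0, 7.2, -1.2, 3.0, -0.0, 0.0]
55 60.5 [0.0, 3.9, -0.7, 1.5, 0.0, 0.0]
56.1 62 [0.0, 7.2, -1.2, 3.0, 0.0, -0.0]
```

play_rows(
  increments=[
    [0,0.9,-0.1,0.4,0,0,1],
    [0,1.8,-0.3,0.7,0,0,1],
    [0,2.7,-0.5,1.1,0,0,1],
    [0,3.6,-0.6,1.5,0,0,1],
    [0,4.5,-0.8,1.9,0,0,1],
    [0,5.4,-0.9,2.2,0,0,1],
    [0,6.3,-1,2.6,0,0,1],
    [0,7.2,-1.2,3,0,0,1],
  ],
)

```text
time: 15.75
ee_pos: [612.8, -163.3, 255.8]
ee_rot: [0.727, 0.634, 0.174, 0.199]
contact_force: [-1.3, 1.0, -0.4]
width: -0.0
grasp_force: 0.9
```

play_rows(
  increments=[
    [0,0.9,-0.1,0.4,0,0,1],
    [0,1.8,-0.3,0.7,0,0,1],
    [0,2.8,-0.5,1.1,0,0,1],
    [0,3.8,-0.6,1.5,0,0,1],
    [0,4.7,-0.8,1.9,0,0,1],
    [0,5.6,-0.9,2.2,0,0,1],
    [0,6.5,-1,2.6,0,0,1],
    [0,7.4,-1.2,3,0,0,1],
  ],
)

```text
time: 16.75
ee_pos: [617.3, -163.9, 259.7]
ee_rot: [0.732, 0.638, 0.156, 0.178]
contact_force: [-10.3, 2.2, 0.7]
width: -0.2
grasp_force: 4.2
```

play_rows(
  increments=[
    [0,0.7,0,0,0,0,1],
    [0,1.4,0,0,0,0,1],
    [0,2,0,0,0,0,1],
  ],
)

```text
time: 17.12
ee_pos: [618.7, -164.0, 260.5]
ee_rot: [0.732, 0.638, 0.156, 0.178]
contact_force: [-11.4, 2.0, 2.9]
width: -0.2
grasp_force: 5.0
```

Run:
```python
from h import *
st(); fh()
```

```text
t 17.12 p [ 618.7 -164.   260.5] el 62.6 yaz -7.9 j [-0.394 -0.18   1.95   0.151  0.912 -0.322] F [-11.4   2.    2.9] w -0.2
Fx,Fz -11.5 2.9 tcp_h [-108.4    0.3  260.5]
```

play_rows(
  increments=[
    [0,0.5,-0.5,0,0,0,1],
    [0,1,-1,0,0,0,1],
    [0,1.5,-1.5,0,0,0,1],
  ],
)

```text
time: 17.5
ee_pos: [618.7, -163.9, 260.9]
ee_rot: [0.733, 0.639, 0.156, 0.177]
contact_force: [-9.0, 2.4, -2.7]
width: -0.2
grasp_force: 4.8
```

Run:
```python
from h import *
fh(); bot.read_camera('top'); fh()
```

```text
Fx,Fz -9.3 -2.7 tcp_h [-108.3    0.4  260.9]
Fx,Fz -9.9 -1.0 tcp_h [-108.3    0.4  260.8]
```

play_rows(
  increments=[
    [0,0.8,-0.2,0,0,0,1],
    [0,1.6,-0.4,0,0,0,1],
    [0,2.4,-0.6,0,0,0,1],
    [0,3.2,-0.8,0,0,0,1],
    [0,3.2,-0.8,0,0,0,1],
  ],
)

```text
time: 18.18
ee_pos: [620.5, -164.1, 262.0]
ee_rot: [0.733, 0.639, 0.155, 0.176]
contact_force: [-12.1, 2.0, -2.6]
width: 0.1
grasp_force: 5.8
```

Run:
```python
from h import *
fh(); bot.read_camera('top'); fh()
```

```text
Fx,Fz -12.3 -2.6 tcp_h [-106.5    0.4  262. ]
Fx,Fz -11.9 -2.0 tcp_h [-106.5    0.4  262. ]
```

play_rows(
  increments=[
    [0,0.5,-0.1,0,0,0,1],
    [0,0.5,-0.1,0,0,0,1],
    [0,0.5,-0.1,0,0,0,1],
    [0,0.5,-0.1,0,0,0,1],
    [0,0.5,-0.1,0,0,0,1],
    [0,0.5,-0.1,0,0,0,1],
    [0,0.5,-0.1,0,0,0,1],
  ],
)

```text
time: 19.1
ee_pos: [620.8, -164.1, 262.2]
ee_rot: [0.733, 0.639, 0.155, 0.176]
contact_force: [-11.7, 1.8, -2.7]
width: -0.0
grasp_force: 5.9
```

Run:
```python
from h import *
fh(); st()
```

```text
Fx,Fz -11.9 -2.7 tcp_h [-106.3    0.4  262.2]
t 19.1 p [ 620.8 -164.1  262.2] el 62.9 yaz -7.9 j [-0.393 -0.173  1.941  0.148  0.92  -0.319] F [-11.7   1.8  -2.7] w -0.0
```

play_rows(
  increments=[
    [0,-3,0,0,0,0,1],
    [0,-6,0,0,0,0,1],
    [0,-9,0,0,0,0,1],
    [0,-14,-45,0,0,0,1],
    [0,-50,-85,0,0,0,1],
    [0,-60,-90,0,0,0,1],
    [0,-60,-90,0,0,0,1],
    [0,-60,-90,0,0,0,1],
  ],
)

```text
time: 20.1
ee_pos: [530.2, -152.0, 317.1]
ee_rot: [0.732, 0.638, 0.158, 0.18]
contact_force: [0.6, -0.1, -0.5]
width: 0.1
grasp_force: 0.0
```

Run:
```python
from h import *
st(); fh()
for n in('top','scene'):
    p=bot.read_camera(n); save(p,n+'2'); print(n,[(np.round(d['centre'],1).tolist(),round(d['score'],2)) for d in bot.landmark_of(p,'lip')[:2]])
```

```text
t 20.1 p [ 530.2 -152.   317.1] el 62.3 yaz -7.9 j [-0.449 -0.429  2.051  0.165  1.063 -0.359] F [ 0.6 -0.1 -0.5] w 0.1
Fx,Fz 0.6 -0.5 tcp_h [-1.976e+02  1.000e-01  3.171e+02]
top [([559.6, -155.6, 212.6], 0.61)]
scene [([549.3, -156.2, 181.5], 0.62)]
```

play_rows(
  increments=[
    [0,0,0,0,0,0,1],
    [0,0,0,0,0,0,1],
    [0,0,0,0,0,0,1],
    [0,0,0,0,0,0,1],
    [0,0,0,0,0,0,1],
    [0,0,0,0,0,0,1],
    [0,0,0,0,0,0,1],
    [0,0,0,0,0,0,1],
  ],
)

```text
time: 21.3
ee_pos: [529.6, -151.9, 317.8]
ee_rot: [0.732, 0.638, 0.158, 0.18]
contact_force: [0.3, -0.0, 0.4]
width: 0.3
grasp_force: 0.0
```

play_rows(
  increments=[
    [0,0,0,0,0,0,1],
    [0,0,0,0,0,0,1],
    [0,0,0,0,0,0,1],
    [0,0,0,0,0,0,1],
    [0,0,0,0,0,0,1],
    [0,0,0,0,0,0,1],
    [0,0,0,0,0,0,1],
    [0,0,0,0,0,0,1],
  ],
)

```text
time: 22.3
ee_pos: [529.6, -151.9, 317.8]
ee_rot: [0.732, 0.638, 0.158, 0.18]
contact_force: [-0.4, -0.7, -0.1]
width: -0.2
grasp_force: 0.0
```

Run:
```python
from h import *
st(); ims=[]
for n in('top','scene'):
    p=bot.read_camera(n); save(p,n+'3'); ims.append(p['pixels'][:,:,::-1]); print(n,[(np.round(d['centre'],1).tolist(),round(d['score'],2)) for d in bot.landmark_of(p,'lip')[:2]])
    print([(np.round(d['centre'],1).tolist(),round(d['score'],2)) for d in bot.landmark_of(p,'sign_grip')[:2]])
cv2.imwrite('pics/after.png',cv2.hconcat([cv2.resize(ims[0][100:300,150:400],(400,320)),cv2.resize(ims[1][100:300,100:350],(400,320))]))
```

```text
t 22.3 p [ 529.6 -151.9  317.8] el 62.3 yaz -7.9 j [-0.449 -0.431  2.051  0.165  1.064 -0.359] F [-0.4 -0.7 -0.1] w -0.2
top [([537.8, -153.7, 124.5], 0.92)]
[([652.9, 180.8, 36.3], 0.59), ([512.5, 149.3, -2.2], 0.31)]
scene [([538.8, -150.7, 120.8], 0.95), ([510.7, 150.8, 2.0], 0.25)]
[([649.6, 182.3, 38.1], 0.54)]
```

View pics/after.png

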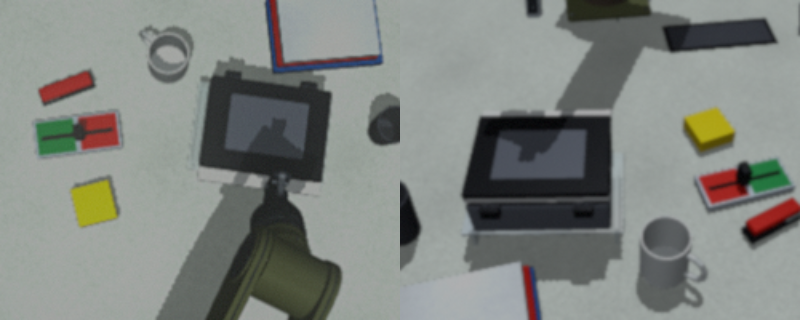

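The lid fell shut: the lip is back at z≈122 in both views, and the cover lies flat. That means the red end, which is base -y. The black marker is still mid-track, at about (80,131) in the left picture.

Run:
```python
from h import *
b=np.array([650,183.5]); by=np.array([-.125,.992]); m=np.array([651,181.5])
A=np.r_[m+by*35,130]
print(A,row(A,7.2,90)); r=rot(7.2,90); print('base -y in tool',r.inv().apply([.125,-.992,0]),'marker pos',50+(m-b)@by)
```

```text
[646.625 216.22  130.   ] [380.4, -29.4, 197.2, 27.5, 3.6, -14.8]
base -y in tool [-9.99844438e-01 -3.16230031e-04 -1.93635048e-20] marker pos 47.891
```

play_rows(
  increments=[
    [380,-29,197,27.5,3.6,-14.8,1],
    [380,-29,197,27.5,3.6,-14.8,1],
    [380,-29,197,27.5,3.6,-14.8,1],
    [380,-29,197,27.5,3.6,-14.8,1],
    [380,-29,197,27.5,3.6,-14.8,1],
    [380,-29,197,27.5,3.6,-14.8,1],
    [380,-29,197,27.5,3.6,-14.8,1],
    [380,-29,197,27.5,3.6,-14.8,1],
  ],
)

```text
time: 23.6
ee_pos: [645.4, 218.5, 126.5]
ee_rot: [0.66, 0.752, -0.002, -0.001]
contact_force: [-0.3, -0.4, -0.2]
width: 0.0
grasp_force: 0.0
```

Run:
```python
from h import *
st(); A=[646.6,216.2,30]; print(row(A,7.2,90))
p=bot.read_camera('wrist'); save(p,'w5')
print([(np.round(d['centre'],1).tolist(),round(d['score'],2)) for d in bot.landmark_of(p,'sign_grip')[:2]])
```

```text
t 23.6 p [645.4 218.5 126.5] el 89.7 yaz 7.5 j [0.247 0.273 1.659 0.    1.213 0.117] F [-0.3 -0.4 -0.2] w 0.0
[-2.4, 1.3, 96.5, -0.3, 0.0, 0.3]
[([648.1, 182.6, 35.0], 0.73)]
```

View pics/w5.png

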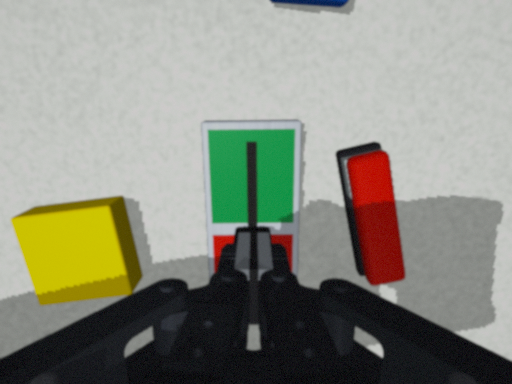

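The wrist view shows the sign's green half at (252,175), with the notes at (85,250) and the stapler at (372,215) clear of the fingers. The marker is hidden behind the fingertips, on the -y side. Descending.

play_rows(
  increments=[
    [0,1,40,0,0,0,1],
    [0,1,70,0,0,0,1],
    [0,1,85,0,0,0,1],
    [0,1,93,0,0,0,1],
    [0,1,95,0,0,0,1],
  ],
)

```text
time: 24.32
ee_pos: [648.5, 215.6, 36.2]
ee_rot: [0.661, 0.75, 0.001, 0.001]
contact_force: [-0.6, -0.0, -0.2]
width: 0.0
grasp_force: 0.0
```

play_rows(
  increments=[
    [-6,0,0,0,0,0,1],
    [-12,0,0,0,0,0,1],
    [-16,0,0,0,0,0,1],
    [-20,0,0,0,0,0,1],
    [-24,0,0,0,0,0,1],
    [-28,0,0,0,0,0,1],
    [-32,0,0,0,0,0,1],
  ],
)

```text
time: 25.2
ee_pos: [652.1, 184.0, 35.4]
ee_rot: [0.661, 0.75, 0.001, 0.0]
contact_force: [1.8, 2.5, 0.7]
width: -0.3
grasp_force: 1.0
```

Run:
```python
from h import *
st(); p=bot.read_camera('wrist')
print([(np.round(d['centre'],1).tolist(),round(d['score'],2)) for d in bot.landmark_of(p,'sign_grip')[:2]])
print('tcp base y',(np.array(bot.state()['ee_pos'][:2])-[650,183.5])@[-.125,.992])
```

```text
t 25.2 p [652.1 184.   35.4] el 89.9 yaz 7.2 j [0.196 0.362 1.717 0.    1.061 0.069] F [1.8 2.5 0.7] w -0.3
[]
tcp base y -0.18518989266754807
```

play_rows(
  increments=[
    [-5,0,0,0,0,0,1],
    [-10,0,0,0,0,0,1],
    [-14,0,0,0,0,0,1],
    [-18,0,0,0,0,0,1],
    [-21,0,0,0,0,0,1],
    [-23,0,0,0,0,0,1],
    [-25,0,0,0,0,0,1],
    [-27,0,0,0,0,0,1],
  ],
)

```text
time: 26.3
ee_pos: [655.2, 157.3, 35.2]
ee_rot: [0.661, 0.75, 0.0, 0.0]
contact_force: [0.3, 2.6, 0.1]
width: -0.1
grasp_force: 1.0
```

play_rows(
  increments=[
    [-1,0,0,0,0,0,1],
    [-2,0,0,0,0,0,1],
    [-3,0,0,0,0,0,1],
    [-4,0,0,0,0,0,1],
  ],
)

```text
time: 26.8
ee_pos: [655.5, 155.4, 35.4]
ee_rot: [0.661, 0.75, 0.002, -0.001]
contact_force: [0.3, 10.1, -1.3]
width: -0.3
grasp_force: 5.2
```

play_rows(
  increments=[
    [-1,0,0,0,0,0,1],
    [-2,0,0,0,0,0,1],
    [-2,0,0,0,0,0,1],
  ],
)

```text
time: 27.18
ee_pos: [655.5, 155.2, 35.4]
ee_rot: [0.661, 0.75, 0.003, -0.002]
contact_force: [-0.4, 13.5, -1.4]
width: 0.1
grasp_force: 7.1
```

play_rows(
  increments=[
    [10,0,0,0,0,0,1],
    [25,0,0,0,0,0,1],
    [25,0,-50,0,0,0,1],
    [25,-20,-110,0,0,0,1],
    [25,-60,-160,0,0,0,1],
    [25,-120,-200,0,0,0,1],
    [25,-120,-200,0,0,0,1],
    [25,-120,-200,0,0,0,1],
  ],
)

```text
time: 28.18
ee_pos: [533.6, 161.1, 235.7]
ee_rot: [0.661, 0.75, 0.001, 0.001]
contact_force: [0.0, -0.0, -0.4]
width: 0.2
grasp_force: 0.0
```

Run:
```python
from h import *
st(); ims=[]
for n in('top','scene'):
    p=bot.read_camera(n); ims.append(p['pixels'][:,:,::-1])
    for q in('sign_grip','lip','stapler','note_block'): print(n,q,[(np.round(d['centre'],1).tolist(),round(d['score'],2)) for d in bot.landmark_of(p,q)[:1]])
cv2.imwrite('pics/fin.png',cv2.hconcat([cv2.resize(ims[0][100:300,150:400],(400,320)),cv2.resize(ims[1][100:300,150:400],(400,320))]))
```

```text
t 28.18 p [533.6 161.1 235.7] el 89.9 yaz 7.2 j [ 0.197 -0.085  1.855 -0.     1.37   0.071] F [ 0.  -0.  -0.4] w 0.2
top sign_grip [([655.9, 131.8, 37.6], 0.64)]
top lip [([538.3, -153.7, 123.8], 0.69)]
top stapler [([740.3, 211.9, -0.6], 0.92)]
top note_block [([512.4, 151.5, -2.4], 0.5)]
scene sign_grip [([660.2, 136.7, 36.0], 0.71)]
scene lip [([536.7, -155.4, 122.7], 0.84)]
scene stapler [([744.5, 208.4, 1.7], 0.7)]
scene note_block [([511.8, 149.6, -1.3], 0.56)]
```

View pics/fin.png

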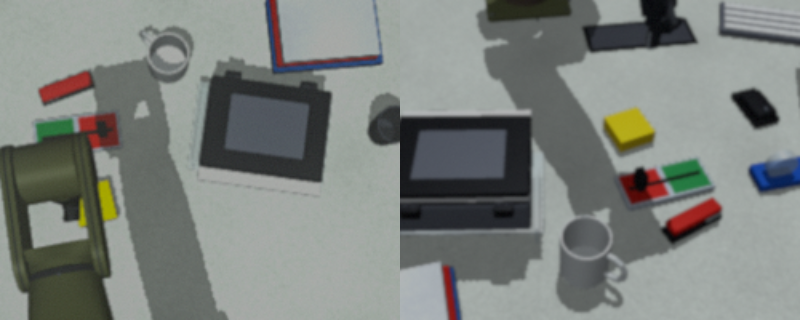

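The marker is at the red end, at (103,130) in the left picture and (640,180) in the right. The lid is shut, the other things haven't moved, and the arm is clear. Handing in.

```bash
python3 -c "
from plant import bot; print(bot.sign_off())"
```

```text
the job is handed in; nothing more can be done
None
```

The hinge no longer holds: I lifted the lid to its stop at about 56° and pressed with about 12 N for a second, and it dropped shut on release, so I left it shut, pushed the sign fully to red, and handed the job in.

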